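# Reset the tripped breaker under the power box's push-latch cover

### The arm

A 7-joint arm with a two-finger parallel gripper is mounted at the origin on a cart in front of the work surface, level with it; the furniture and walls round the work are solid. World frame = base frame: x ahead of the robot, y to its left, z up, the work surface at z = 0. Lengths are in mm, angles in rad, forces in N, time in s.
With the tool pointing down it reaches from about 400 to 875 mm from the base axis. Payload 4.4 kg.
Tool frame: the origin (TCP) lies at the very end of the fingers, on their centre line; the grasp point (between the pads) lies 19 mm behind it; z points along the fingers, y is the direction in which the jaws open and shut (so a half turn about z gives the same grasp; the last joint's range is limited). The gripper opens to 85 mm and grips with 20 to 120 N. Pads are 22 mm wide; open, the fingers measure 114 mm over their backs; the gripper's body (76 mm by 85 mm) begins 54 mm behind the grasp point. The pads swing forward as they close: fully open they stand 13 mm farther back than shut.
Start: joints at [1.206, 0.628, 0.038, 1.517, -0.027, 0.996, -0.02], TCP at [191.371, -621.205, 231.313] pointing down, gripper open.
Joint ranges: [-3.06, 3.06], [-0.37, 2.12], [-1.25, 1.32], [0.18, 2.47], [-1.1, 4.24], [0.23, 1.98], [-2.94, 2.94]. Speed limits (rad/s): [2.57, 2.57, 3.14, 3.14, 3.14, 3.14, 3.14].

### API

Orientations are given as [roll, pitch, yaw] about the fixed x, y, z axes, in that order (R = Rz(yaw) Ry(pitch) Rx(roll)).
In Python, from cell import read_state, get_image, finish_job gives the robot as it stands.
- The arm moves only by the tool carry_out, never from a script. Its argument "series" is a list that holds one entry, the list of rows, each a list of 7 numbers: the shift along the tool's x, y, z in cm, then the turn, a rotation vector about the tool's x, y, z in rad, then the finger opening in cm, from 0 to 8.54. In form: [[[x, y, z, wx, wy, wz, grip], ...]]. A call has 1 to 5 rows; each row is the pose to reach, as a shift and turn from the pose commanded when the call began, along the tool's axes at that moment; what a row does not reach only later rows make up. A row lasts 1/12 s, in which the tool goes at most 41.7 mm and 7.16 degrees, less where a joint would pass 70% of its speed; a pose out of reach is approached as far as the arm can. A call with a gripper value outside its range is refused whole. The fingers move at their own pace and stop on an object; the grip force is fixed at half the most. Time passes only in rows, so rows that repeat a pose let the fingers close. It gives the time, the measured TCP pose, the force and the opening at its end, in the units of the state.
- read_state(): the state, without advancing time (a new reading comes with each control period).
- get_image(name): name is "side" or "top"; returns a dict with "img" (420x560x3 uint8, blue, green, red), "z_map" (420x560 float32, mm along the optical axis (not along the pixel's ray), 0 where there is no reading), "mtx" (3x3 intrinsics, pixels), "T" (4x4, takes a point from camera to world coordinates). Camera axes: x right, y down, z forward; pixel columns grow to the right and rows downward; lengths in mm; the calibration is good to about 2 mm. A picture is of the moment at which its call begins.
- finish_job(): hands the job in, once; it reports no verdict.
The state is a dict: "clock": time; "qpos": joint angles; "qd": joint speeds; "tau": joint torques, N m; "eef_pos": TCP position; "tool_rot": TCP orientation; "force": force on the tool from outside, world axes, zero at the start; "torque": the same for the moment, N m; "width": finger opening in mm.
Only numpy, scipy, OpenCV 4.12 (cv2) and the standard library are available. Lean on these libraries where they do the work, as an engineer would, in place of code of your own. Each camera call takes 0.05 s, during which the arm holds its last target.

### The job

The bench power box on the counter has tripped. Press its push-latch cover at the ribbed pad so that it pops fully open, push the one breaker handle that is off over to on like its neighbours, then swing the cover down and press it until it latches shut again. Nothing is to be picked up: just press and push, without forcing anything, and leave the other two breakers on and the loose things around the box where they stand.

Things in the scene. Friction and masses are not known exactly. Their poses are not given: they have to be found in the camera images.
- power_box: Fixed white power box, 174 mm deep (its x), 150 wide (y), rim 86 high. Origin: centre of its underside; +x points to its rear (sockets), -x to its front (press pad), z up. The cover lies over a well with 4 mm side walls, a front wall 74 high and its floor 48 mm above the counter; in it three breakers stand in a row across the box, 44 mm apart. From an off handle to the front wall: 33 mm.
- cover (a joint): Cover's hinge angle, rad: 0 = shut, latched, flush with the rim; grows as it opens; 1.9 = fully open, standing 19 degrees past vertical to the rear. Pressed to its stop (-0.053, 5.5 mm down at the pad) and let go, a latched cover pops up by its spring; an open one, swung down and pressed to the same stop, stays latched. Short of -0.048 nothing may change. The spring takes 2 to 3 N at the pad.
- press_pad (a point): Middle of the ribbed dark thumb pad (18 x 44 mm) on the cover's outer face, 101 mm from the hinge axis, 18 mm from the free front edge; 86 mm above the counter when shut. It moves with the cover: a grey frame with a clear window, 120 mm long, 139 wide, 3.5 thick. A 50 mm tongue hangs from the cover's underside, 103 mm from the axis.
- cover_hinge (a point): Middle of the cover's hinge axis, fixed to the box, 37 mm toward the rear from its origin and 83.5 mm above the counter; the axis runs across the box, along its y. The cover's outer face lies 2.5 mm from the axis.
- toggle_1 (a joint): Angle of a breaker's black handle, rad: 0 = off, leaning to the front of the box (press pad side); 0.9 = on, leaning to the rear (hinge side). It snaps over-centre: past 0.45 it jumps on, short of that back; 2 to 3 N at its edge. On shows a red strip before the handle, off a green strip behind it. Exactly one of the three is off at first; which place it has differs.
- toggle_1_tip (a point): Middle of the free edge of handle 1 (joint toggle_1), a paddle 24 mm wide across the box, 6 thick. Its axis runs across the box, 36 mm toward the front from the box's origin and 52.5 mm above the counter; the edge is 24 mm from the axis, so some 74 mm above the counter, and travels 21 mm from off to on. The breaker's face round it is 57 mm above the counter.
- toggle_2 (a joint): Angle of a breaker's black handle, rad: 0 = off, leaning to the front of the box (press pad side); 0.9 = on, leaning to the rear (hinge side). It snaps over-centre: past 0.45 it jumps on, short of that back; 2 to 3 N at its edge. On shows a red strip before the handle, off a green strip behind it. Exactly one of the three is off at first; which place it has differs.
- toggle_2_tip (a point): Middle of the free edge of handle 2 (joint toggle_2), a paddle 24 mm wide across the box, 6 thick. Its axis runs across the box, 36 mm toward the front from the box's origin and 52.5 mm above the counter; the edge is 24 mm from the axis, so some 74 mm above the counter, and travels 21 mm from off to on. The breaker's face round it is 57 mm above the counter.
- toggle_3 (a joint): Angle of a breaker's black handle, rad: 0 = off, leaning to the front of the box (press pad side); 0.9 = on, leaning to the rear (hinge side). It snaps over-centre: past 0.45 it jumps on, short of that back; 2 to 3 N at its edge. On shows a red strip before the handle, off a green strip behind it. Exactly one of the three is off at first; which place it has differs.
- toggle_3_tip (a point): Middle of the free edge of handle 3 (joint toggle_3), a paddle 24 mm wide across the box, 6 thick. Its axis runs across the box, 36 mm toward the front from the box's origin and 52.5 mm above the counter; the edge is 24 mm from the axis, so some 74 mm above the counter, and travels 21 mm from off to on. The breaker's face round it is 57 mm above the counter.
- balm_tin: Red and white round balm tin, 58 mm across, 50 mm tall, loose beside the box. Origin: centre of its underside.
- tape_roll: Tan roll of tape, 96 mm across, 48 mm tall, loose on the counter. Origin: centre of its underside.
- amber_bottle: Amber dropper bottle, 33 mm across, 102 mm tall, loose beside the box. Origin: centre of its underside.
- rubber_stamp: Turned dark wooden stamp, 33 mm across, 70 mm tall, loose beside the box. Origin: centre of its underside.
- ink_pad: Round red ink pad in a blue tin, 62 mm across, 13 mm tall, loose on the counter. Origin: centre of its underside.

How it is judged:
By the outcome, as a careful person would: the job done as asked, in the order asked, and still so for the second after the job is handed in, with the robot touching nothing.
It also fails if it takes over 61 s, if anything falls off the work surface, if the arm or the gripper's body presses on something with over 40 N, if the wrist force passes 120 N, or if a joint passes its speed limit or range.

## Working session

There is one attempt and no reset: what is moved stays moved. The work goes in short steps, Python scripts to look and compute and a tool call to move; the robot and the scene stay as the last step left them, time stands still between calls to the robot, and variables do not carry over. Pictures are saved under pics/ and viewed, and the job is handed in when it is done.

Besides the shell and the picture viewer there is one more tool, called as name([rows], argument=value, ...), one row to a line, values as JSON. carry_out: Moves the arm, as the interface text tells. Its arguments: {"type":"object","properties":{"series":{"type":"array","items":{"type":"array","items":{"type":"array","items":{"type":"number"}}}}},"required":["series"]}

```bash
mkdir -p pics; ls; python3 - <<'E'
from cell import *
import cv2, numpy as np
print(read_state())
for n in("side","top"):
    d=get_image(n); cv2.imwrite(f"pics/{n}0.png",d["img"]); np.savez(f"{n}0.npz",**d); print(n,d["mtx"],d["T"])
E
```

```text
pics
{'clock': 0.0, 'qpos': array([ 1.20616865,  0.629363  ,  0.03844056,  1.51842648, -0.02702   ,
        0.99627522, -0.02001826]), 'qd': array([ 0.0018937 ,  0.00165128,  0.00121783,  0.00106053,  0.00021716,
       -0.00015325,  0.00087334]), 'tau': array([-5.09118490e-04, -5.63407660e+01,  1.22583076e+00, -1.93449068e+01,
        1.09753740e-02,  1.04301138e-02, -6.43088910e-06]), 'eef_pos': array([ 191.20070819, -620.56051061,  230.35941951]), 'tool_rot': array([-3.13963846e+00,  1.02856532e-05,  2.98798338e-01]), 'force': array([-0.26024701, -0.97306479,  0.710111  ]), 'torque': array([-0.02608558, -0.01524782,  0.02989729]), 'width': 85.53931240505898}
side [[403.01026218   0.         271.35231116]
 [  0.         403.01026218 202.9194968 ]
 [  0.           0.           1.        ]] [[ 9.98890908e-01  3.85928295e-02 -2.69730740e-02  5.91459851e+02]
 [ 4.31208728e-02 -5.19759163e-01  8.53223888e-01 -7.00473439e+02]
 [ 1.89088217e-02 -8.53440687e-01 -5.20846859e-01  5.31171346e+02]
 [ 0.00000000e+00  0.00000000e+00  0.00000000e+00  1.00000000e+00]]
top [[492.86879872   0.         285.81390182]
 [  0.         492.86879872 207.80752296]
 [  0.           0.           1.        ]] [[-1.90926328e-02 -9.95431277e-01  9.35523553e-02  4.19454123e+02]
 [-9.99761896e-01  1.99965614e-02  8.73431639e-03  3.48032615e+01]
 [-1.05651371e-02 -9.33633190e-02 -9.95576049e-01  1.32944712e+03]
 [ 0.00000000e+00  0.00000000e+00  0.00000000e+00  1.00000000e+00]]
```

View pics/side0.png

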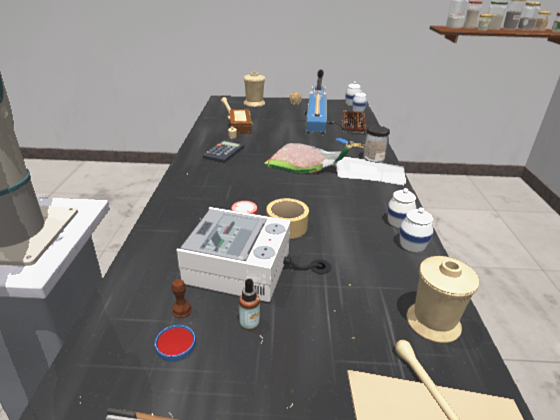

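View pics/top0.png

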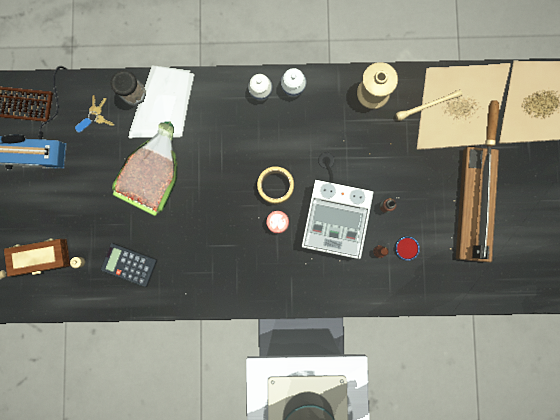

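```bash
cat > h.py <<'E'
import numpy as np, cv2
def cloud(d):
    z=d["z_map"]; K=d["mtx"]; v,u=np.mgrid[:z.shape[0],:z.shape[1]]
    P=np.stack([(u-K[0,2])/K[0,0]*z,(v-K[1,2])/K[1,1]*z,z],-1)
    return P@d["T"][:3,:3].T+d["T"][:3,3]
def proj(d,p):
    p=np.atleast_2d(p).astype(float); T=np.linalg.inv(d["T"]); q=p@T[:3,:3].T+T[:3,3]
    return np.c_[q[:,0]/q[:,2]*d["mtx"][0,0]+d["mtx"][0,2],q[:,1]/q[:,2]*d["mtx"][1,1]+d["mtx"][1,2]]
def crop(d,u0,u1,v0,v1,s,name):
    cv2.imwrite(name,cv2.resize(d["img"][v0:v1,u0:u1],None,fx=s,fy=s,interpolation=cv2.INTER_CUBIC))
E
python3 - <<'E'
from h import *
t=np.load("top0.npz"); s=np.load("side0.npz")
crop(t,250,430,150,280,4.4,"pics/topc.png"); crop(s,150,330,190,360,3.4,"pics/sidec.png")
for d,n in((t,'top'),(s,'side')):
    C=cloud(d); ok=(d["z_map"]>0)
    m=ok&(C[...,2]>75)&(C[...,2]<100)&(C[...,0]>300)&(C[...,0]<720)&(abs(C[...,1]+80)<160)
    m=m.astype(np.uint8)
    k,l,st,c=cv2.connectedComponentsWithStats(m)
    i=1+np.argmax(st[1:,4]); P=C[l==i]; print(n,st[i],np.median(P[:,2]))
    r=cv2.minAreaRect(P[:,:2].astype(np.float32)); print(r,cv2.boxPoints(r))
    mt=ok&(C[...,2]>-20)&(C[...,2]<20)&(abs(C[...,0]-450)<200)&(abs(C[...,1])<300); print('table z',np.median(C[...,2][mt]))
E
```

```text
top [ 302  180   71   78 3885] 85.6385880204025
((507.8521728515625, -83.1557388305664), (149.9921417236328, 174.07064819335938), 77.28599548339844) [[ 406.44537  -137.15784 ]
 [ 576.248    -175.46811 ]
 [ 609.259     -29.15364 ]
 [ 439.45636     9.156631]]
table z -0.1849686585615018
side [ 177  207  113   66 4657] 85.16051483927379
((507.81036376953125, -85.81321716308594), (153.16258239746094, 173.431396484375), 77.32200622558594) [[ 406.4015   -141.49576 ]
 [ 575.60443  -179.55899 ]
 [ 609.21924   -30.130676]
 [ 440.0163      7.932556]]
table z -0.45443637380537893
```

View pics/topc.png

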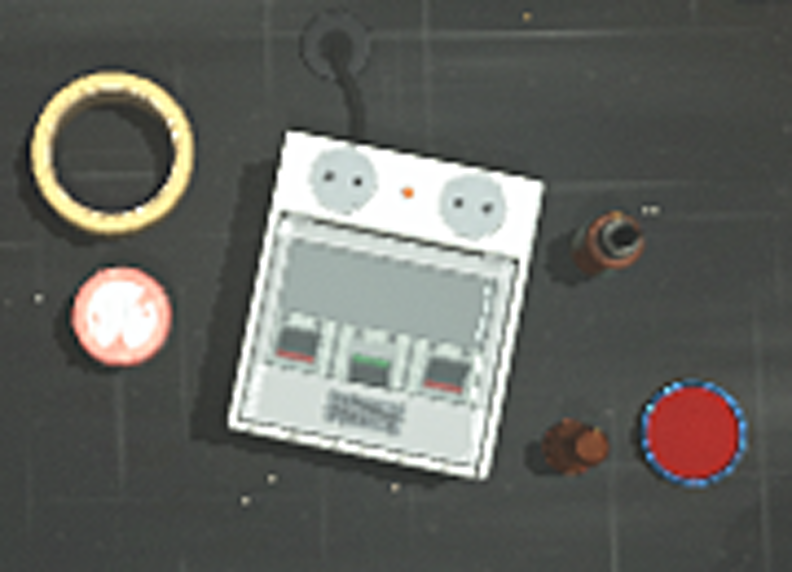

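View pics/sidec.png

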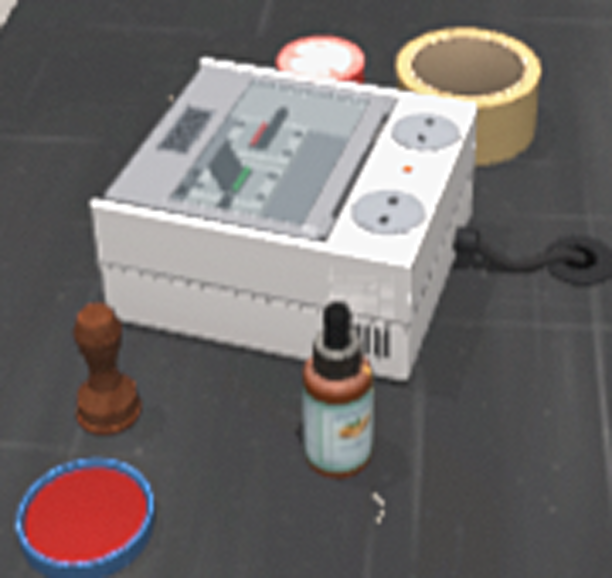

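carry_out([
  [[2.4,-2.7,0,0,0,0.104,0],[5,-5.6,0,0,0,0.208,0],[7.6,-8.5,0,0,0,0.312,0],[10.2,-11.4,0,0,0,0.416,0],[12.8,-14.3,0,0,0,0.521,0]],
])

```text
clock: 0.52
eef_pos: [271.9, -444.9, 230.9]
tool_rot: [-3.141, 0.0, -0.228]
force: [1.4, -0.7, -0.1]
width: 25.2
```

```bash
cat >> h.py <<'E'
from scipy.spatial.transform import Rotation as Ro
YAW=-0.2225; O=np.array([507.8,-84.3,0.])
RB=Ro.from_euler('z',YAW).as_matrix()
def b2w(p): return RB@np.array(p,float)+O
def now():
    from cell import read_state
    s=read_state(); R=Ro.from_euler('xyz',s["tool_rot"]).as_matrix(); p=s["eef_pos"]
    print("t %.2f"%s["clock"],"box",(RB.T@(p-O)).round(1),"F",s["force"].round(1),"w %.1f"%s["width"])
    return p,R
def to(p):
    q,R=now(); D=Ro.from_euler('xyz',[np.pi,0,YAW]).as_matrix()
    print("tool shift cm",(R.T@(b2w(p)-q)/10).round(2),"turn",Ro.from_matrix(R.T@D).as_rotvec().round(3))
E
python3 -c "
from h import *
to([-64,0,180])"
```

```text
t 0.52 box [-150.5 -403.8  230.9] F [ 1.4 -0.7 -0.1] w 25.2
tool shift cm [  8.43 -40.42   5.12] turn [-0.001  0.    -0.005]
```

carry_out([
  [[0.8,-4,0,0,0,0,0],[1.6,-8,0,0,0,0,0],[2.4,-12,0,0,0,0,0],[3.2,-16,0,0,0,0,0],[4,-20,0,0,0,0,0]],
])

```text
clock: 0.93
eef_pos: [354.9, -258.6, 231.2]
tool_rot: [-3.141, 0.0, -0.222]
force: [1.8, 0.1, 0.4]
width: -0.1
```

carry_out([
  [[0.9,-4,0,0,0,0,0],[1.8,-8,0,0,0,0,0],[2.7,-12,0,0,0,0,0],[3.6,-16,0,0,0,0,0],[4.4,-20,0,0,0,0,0]],
])

```text
clock: 1.35
eef_pos: [442.1, -73.2, 231.3]
tool_rot: [3.142, -0.0, -0.222]
force: [0.6, -1.1, -0.4]
width: -0.0
```

carry_out([
  [[0,0,2.5,0,0,0,0],[0,0,5,0,0,0,0],[0,0,7.5,0,0,0,0],[0,0,9,0,0,0,0],[0,0,9,0,0,0,0]],
])

```text
clock: 1.77
eef_pos: [439.4, -74.7, 138.7]
tool_rot: [3.141, 0.006, -0.222]
force: [-0.3, -0.3, 0.6]
width: -0.1
```

```bash
python3 - <<'E'
from h import *
to([-64,0,100])
from cell import get_image
s=get_image("side"); t=get_image("top")
crop(t,250,430,150,280,4.4,"pics/t1.png"); crop(s,130,330,140,310,3.5,"pics/s1.png")
t0=np.load("top0.npz"); s0=np.load("side0.npz")
for p in ([-64,0,86],[-46.4,0,74]):
    print(proj(t0,b2w(p)),proj(s0,b2w(p)))
E
```

```text
t 1.77 box [-68.8  -5.7 138.7] F [-0.3 -0.3  0.6] w -0.1
tool shift cm [ 0.51 -0.57  3.86] turn [0.001 0.006 0.001]
[[332.57660638 242.8754575 ]] [[205.10749288 227.2417932 ]]
[[333.52036293 236.18563647]] [[214.01832213 233.87488579]]
```

View pics/s1.png

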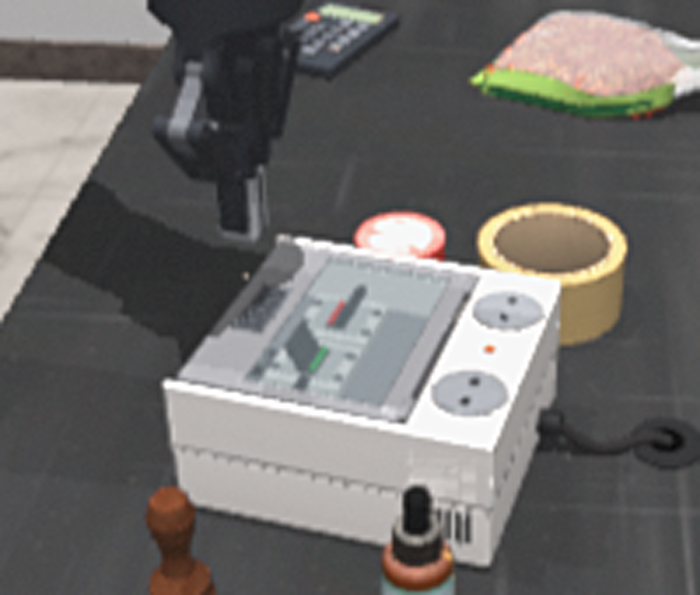

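View pics/t1.png

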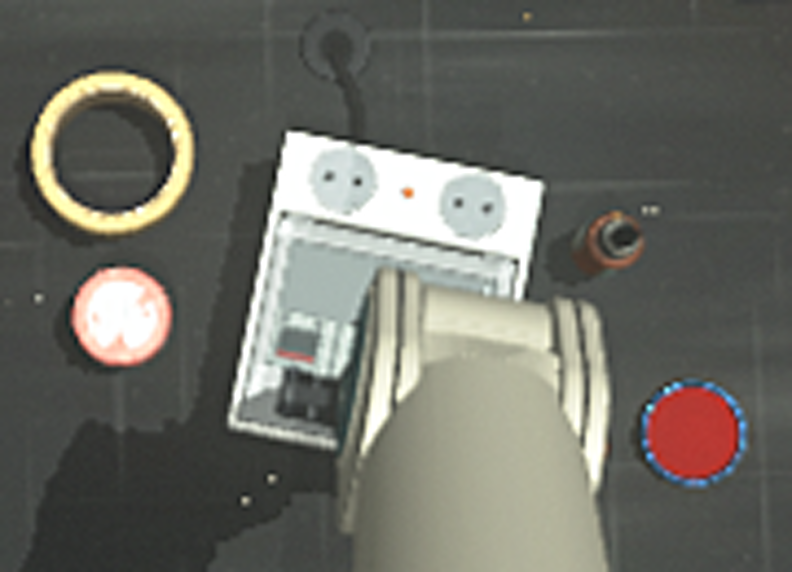

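carry_out([
  [[0.5,-0.6,1.5,0,0,0,0],[0.5,-0.6,3,0,0,0,0],[0.5,-0.6,4.2,0,0,0,0],[0.5,-0.6,4.2,0,0,0,0],[0.5,-0.6,4.2,0,0,0,0]],
])

```text
clock: 2.28
eef_pos: [448.3, -70.6, 100.1]
tool_rot: [-3.141, -0.001, -0.222]
force: [-0.3, -0.4, 0.1]
width: 0.3
```

```bash
python3 -c "
from h import *
to([-64,0,86])"
```

```text
t 2.28 box [-61.    0.2 100.1] F [-0.3 -0.4  0.1] w 0.3
tool shift cm [-0.3   0.02  1.41] turn [-0.    -0.001  0.   ]
```

carry_out([
  [[-0.3,0,0.7,0,0,0,0],[-0.3,0,1.3,0,0,0,0],[-0.3,0,1.5,0,0,0,0],[-0.3,0,1.7,0,0,0,0],[-0.3,0,1.8,0,0,0,0]],
])

```text
clock: 2.7
eef_pos: [445.1, -69.8, 81.3]
tool_rot: [-3.142, -0.0, -0.222]
force: [0.4, -0.2, 3.1]
width: -0.1
```

carry_out([
  [[0,0,0.1,0,0,0,0],[0,0,0.2,0,0,0,0],[0,0,0.2,0,0,0,0]],
])

```text
clock: 2.95
eef_pos: [445.1, -69.8, 80.6]
tool_rot: [-3.141, -0.001, -0.222]
force: [-3.2, 0.6, 19.1]
width: -0.0
```

carry_out([
  [[0,0,-1,0,0,0,0],[0,0,-4,0,0,0,0],[0,0,-8,0,0,0,0],[0,0,-12,0,0,0,0],[0,0,-16,0,0,0,0]],
])

```text
clock: 3.37
eef_pos: [444.3, -69.8, 241.0]
tool_rot: [3.141, 0.001, -0.222]
force: [1.3, -0.1, -0.8]
width: -0.4
```

carry_out([
  [[0,0,-1,0,0,0,0],[0,0,-1,0,0,0,0],[0,0,-1,0,0,0,0],[0,0,-1,0,0,0,0],[0,0,-1,0,0,0,0]],
])

```text
clock: 3.78
eef_pos: [443.8, -69.6, 247.9]
tool_rot: [3.141, 0.003, -0.222]
force: [-0.5, -0.3, 0.3]
width: 0.5
```

```bash
python3 - <<'E'
from h import *
to([-66,0,64])
from cell import get_image
s=get_image("side")
crop(s,130,330,140,310,3.5,"pics/s2.png")
E
```

```text
t 3.78 box [-6.560e+01  2.000e-01  2.479e+02] F [-0.5 -0.3  0.3] w 0.5
tool shift cm [2.000e-02 1.000e-02 1.839e+01] turn [0.    0.003 0.   ]
```

View pics/s2.png

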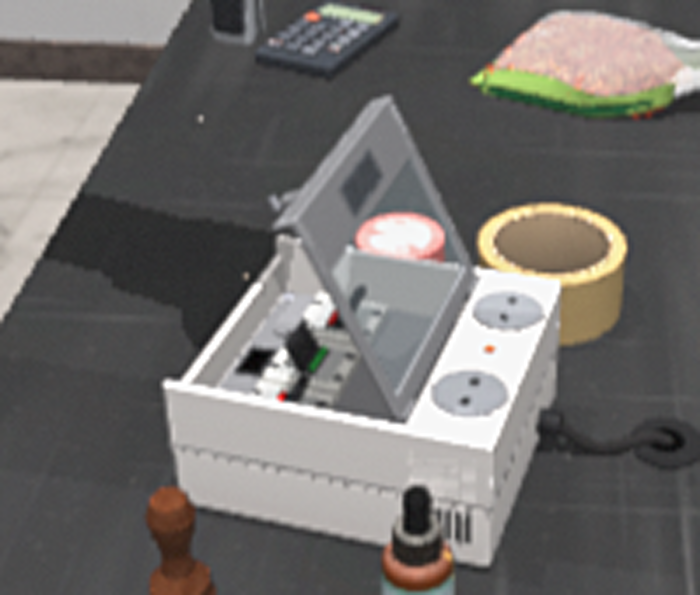

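carry_out([
  [[0,0,0,0,0,0,0],[0,0,0,0,0,0,0],[0,0,0,0,0,0,0],[0,0,0,0,0,0,0],[0,0,0,0,0,0,0]],
])

```text
clock: 4.25
eef_pos: [444.9, -69.8, 249.2]
tool_rot: [3.142, 0.0, -0.222]
force: [-0.1, -0.4, 0.6]
width: 0.0
```

```bash
python3 - <<'E'
from h import *
to([-66,0,64])
from cell import get_image
s=get_image("side")
crop(s,130,330,140,310,3.5,"pics/s3.png")
E
```

```text
t 4.25 box [-64.5   0.3 249.2] F [-0.1 -0.4  0.6] w 0.0
tool shift cm [-0.15  0.03 18.52] turn [0. 0. 0.]
```

View pics/s3.png

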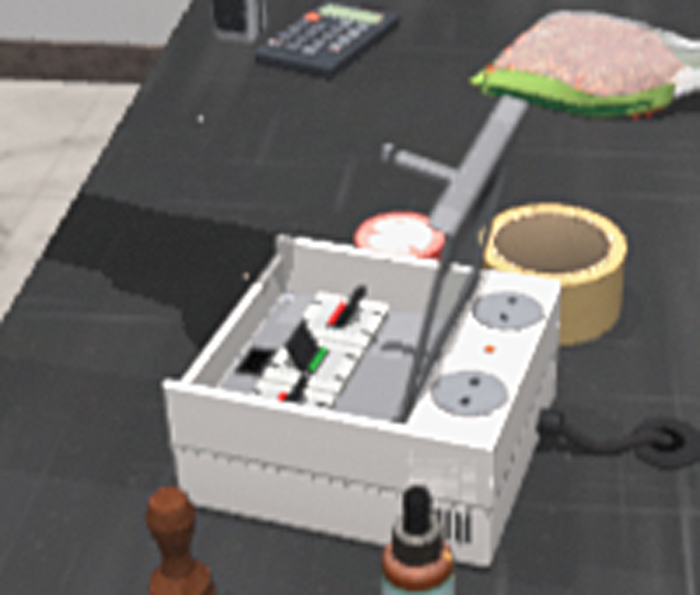

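carry_out([
  [[-0.2,0,3.5,0,0,0,0],[-0.2,0,7,0,0,0,0],[-0.2,0,10.5,0,0,0,0],[-0.2,0,14,0,0,0,0],[-0.2,0,15.5,0,0,0,0]],
])

```text
clock: 4.72
eef_pos: [441.1, -69.0, 91.2]
tool_rot: [3.141, 0.005, -0.222]
force: [0.5, 1.3, 0.6]
width: 0.1
```

carry_out([
  [[0,0,0,0,0,0,0],[0,0,0,0,0,0,0],[0,0,0,0,0,0,0],[0,0,0,0,0,0,0],[0,0,0,0,0,0,0]],
])

```text
clock: 5.13
eef_pos: [444.2, -69.5, 95.7]
tool_rot: [-3.141, -0.003, -0.222]
force: [-0.1, 0.3, -0.1]
width: -0.4
```

```bash
python3 - <<'E'
from h import *
to([-66,0,64])
from cell import get_image
s=get_image("side")
crop(s,130,330,140,310,3.5,"pics/s4.png")
E
```

```text
t 5.13 box [-65.3   0.4  95.7] F [-0.1  0.3 -0.1] w -0.4
tool shift cm [-0.08  0.04  3.17] turn [-0.    -0.003  0.   ]
```

View pics/s4.png

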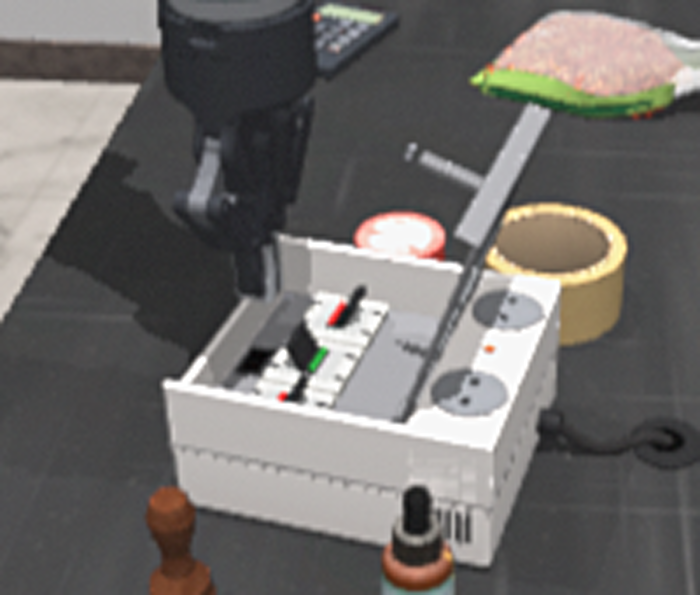

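carry_out([
  [[-0.1,0,0.7,0,0,0,0],[-0.1,0,1.4,0,0,0,0],[-0.1,0,2.1,0,0,0,0],[-0.1,0,2.7,0,0,0,0],[-0.1,0,3,0,0,0,0]],
])

```text
clock: 5.6
eef_pos: [441.4, -69.1, 63.1]
tool_rot: [3.141, 0.002, -0.222]
force: [-0.2, -0.7, -0.6]
width: 0.1
```

carry_out([
  [[0,0,0,0,0,0,0],[0.4,0,0,0,0,0,0],[0.8,0,0,0,0,0,0],[1.2,0,0,0,0,0,0],[1.2,0,0,0,0,0,0]],
])

```text
clock: 6.02
eef_pos: [451.9, -71.4, 64.3]
tool_rot: [3.142, 0.005, -0.222]
force: [-3.9, 2.2, 3.1]
width: -0.3
```

```bash
python3 - <<'E'
from h import *
to([-48,0,64])
from cell import get_image
s=get_image("side")
crop(s,130,330,140,310,3.5,"pics/s5.png")
E
```

```text
t 6.02 box [-57.4   0.2  64.3] F [-3.9  2.2  3.1] w -0.3
tool shift cm [0.94 0.02 0.03] turn [0.    0.005 0.   ]
```

View pics/s5.png

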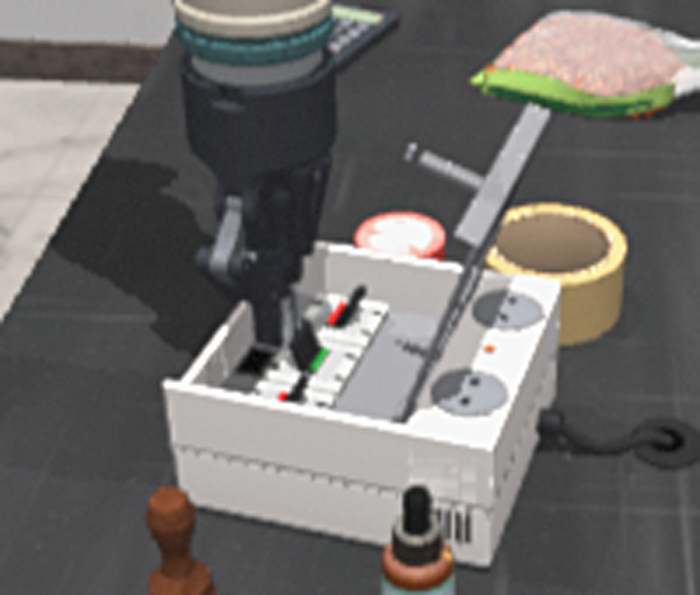

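In contact (about 4 N). I'll keep pushing to the rear.

carry_out([
  [[0.3,0,0,0,0,0,0],[0.6,0,0,0,0,0,0],[0.8,0,0,0,0,0,0],[1,0,0,0,0,0,0],[1,0,0,0,0,0,0]],
])

```text
clock: 6.48
eef_pos: [465.3, -74.3, 64.5]
tool_rot: [-3.141, -0.003, -0.222]
force: [-0.0, -0.0, -0.2]
width: 0.0
```

```bash
python3 - <<'E'
from h import *
to([-64,0,64])
from cell import get_image
s=get_image("side")
crop(s,130,330,140,310,3.5,"pics/s6.png")
E
```

```text
t 6.48 box [-43.7   0.3  64.5] F [-0.  -0.  -0.2] w 0.0
tool shift cm [-2.03  0.03  0.05] turn [-0.    -0.003  0.   ]
```

View pics/s6.png

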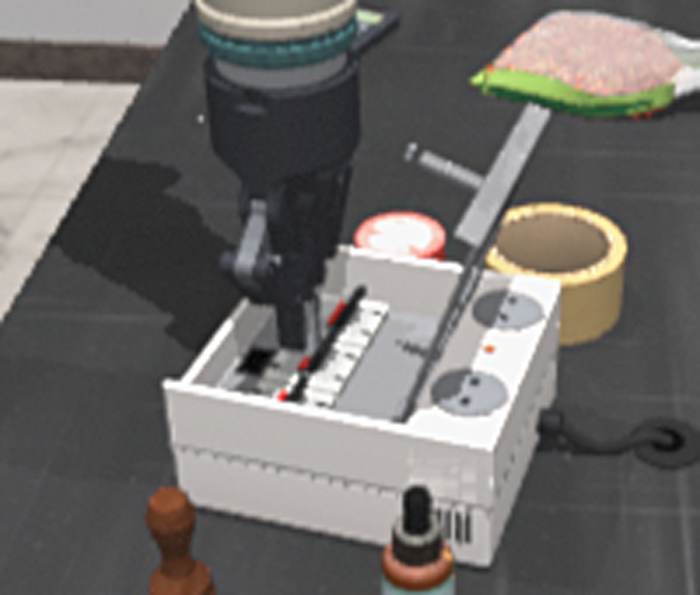

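carry_out([
  [[-1,0,0,0,0,0,0],[-1.5,0,-1,0,0,0,0],[-1.5,0,-4,0,0,0,0],[-1.5,0,-8,0,0,0,0],[-1.5,0,-12,0,0,0,0]],
])

```text
clock: 6.95
eef_pos: [447.7, -70.6, 185.8]
tool_rot: [3.141, 0.002, -0.222]
force: [1.4, -0.4, -0.6]
width: -0.3
```

carry_out([
  [[0,0,-4,0,0,0,0],[0,0,-7.5,0,0,0,0],[0,0,-7.5,0,0,0,0],[0,0,-7.5,0,0,0,0]],
])

```text
clock: 7.28
eef_pos: [449.9, -70.7, 261.9]
tool_rot: [-3.141, -0.006, -0.222]
force: [0.2, 0.0, -1.3]
width: -0.2
```

```bash
python3 - <<'E'
from h import *
to([110,0,250])
from cell import get_image
s=get_image("side"); 
crop(s,130,330,140,310,3.5,"pics/s7.png")
C=cloud(s); B=(C-O)@RB; z=s["z_map"]
m=(z>0)&(B[...,2]>95)&(B[...,2]<205)&(B[...,0]>20)&(B[...,0]<130)&(abs(B[...,1])<80)
P=B[m]; print(len(P))
for h in range(95,205,10):
    q=P[(P[:,2]>=h)&(P[:,2]<h+10)]
    if len(q): print(h,len(q),q[:,0].min().round(),np.median(q[:,0]).round(),q[:,0].max().round(),q[:,1].min().round(),q[:,1].max().round())
E
```

```text
t 7.28 box [-59.4   0.5 261.9] F [ 0.2  0.  -1.3] w -0.2
tool shift cm [16.94  0.05  1.29] turn [-0.001 -0.006  0.   ]
677
95 21 41.0 44.0 46.0 -71.0 61.0
105 24 45.0 48.0 50.0 -71.0 62.0
115 23 47.0 51.0 54.0 -71.0 61.0
125 27 51.0 55.0 57.0 -71.0 62.0
135 22 54.0 58.0 60.0 -70.0 60.0
145 22 58.0 61.0 64.0 -71.0 65.0
155 11 62.0 64.0 67.0 -70.0 -44.0
165 28 64.0 69.0 72.0 -71.0 65.0
175 36 52.0 72.0 75.0 -70.0 35.0
185 147 22.0 71.0 77.0 -70.0 70.0
195 316 21.0 70.0 78.0 -71.0 69.0
```

View pics/s7.png

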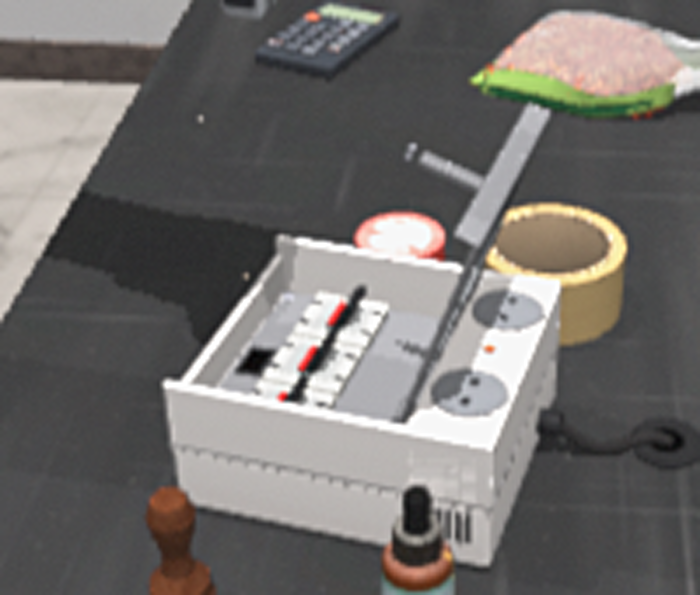

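carry_out([
  [[4,0,0,0,0,0,0],[8,0,0,0,0,0,0],[12,0,0,0,0,0,0],[16,0,0,0,0,0,0],[17,0,0,0,0,0,0]],
])

```text
clock: 7.75
eef_pos: [618.8, -109.2, 256.5]
tool_rot: [3.141, -0.0, -0.222]
force: [0.1, -0.1, 1.1]
width: -0.1
```

carry_out([
  [[0,0,0,0,0,0,0],[0,0,3,0,0,0,0],[0,0,6,0,0,0,0],[0,0,9,0,0,0,0],[0,0,9.3,0,0,0,0]],
])

```text
clock: 8.17
eef_pos: [608.5, -106.9, 159.9]
tool_rot: [3.141, 0.014, -0.222]
force: [-0.5, 0.2, -0.7]
width: -0.1
```

carry_out([
  [[-0.5,0,0,0,0,0,0],[-1,0,0,0,0,0,0],[-1.5,0,0,0,0,0,0],[-1.5,0,0,0,0,0,0]],
])

```text
clock: 8.5
eef_pos: [599.6, -104.7, 168.2]
tool_rot: [-3.141, -0.002, -0.222]
force: [0.1, -0.1, -0.5]
width: 0.1
```

```bash
python3 - <<'E'
from h import *
to([88,0,165])
from cell import get_image
s=get_image("side"); 
crop(s,130,330,140,310,3.5,"pics/s8.png")
E
```

```text
t 8.50 box [ 94.    0.4 168.2] F [ 0.1 -0.1 -0.5] w 0.1
tool shift cm [-0.6   0.04  0.32] turn [-0.    -0.002  0.   ]
```

View pics/s8.png

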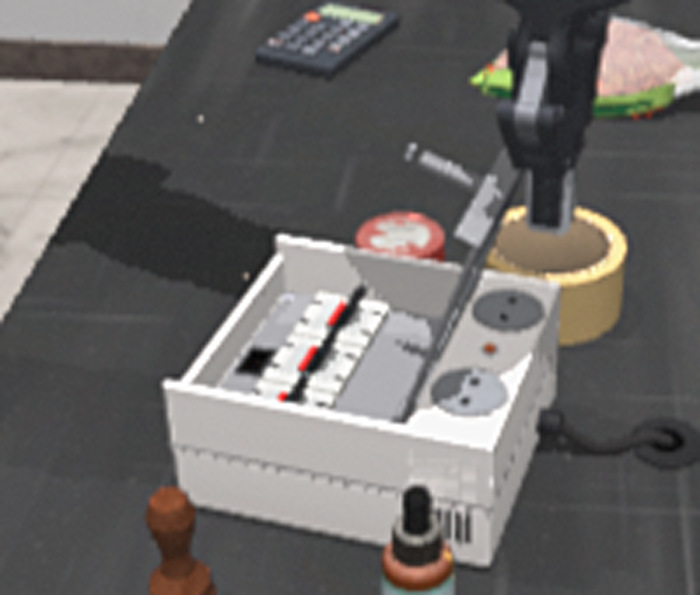

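carry_out([
  [[-0.8,0,0,0,0,0,0],[-1.6,0,0,0,0,0,0],[-2.4,0,0,0,0,0,0],[-3.2,0,0,0,0,0,0],[-4,0,0,0,0,0,0]],
])

```text
clock: 8.97
eef_pos: [560.2, -95.9, 166.6]
tool_rot: [-3.142, -0.0, -0.222]
force: [0.8, 0.4, 1.7]
width: 0.3
```

```bash
python3 - <<'E'
from h import *
to([27.6,0,169])
from cell import get_image
s=get_image("side"); 
crop(s,130,330,140,310,3.5,"pics/s9.png")
E
```

```text
t 8.97 box [ 53.7   0.3 166.6] F [0.8 0.4 1.7] w 0.3
tool shift cm [-2.61  0.03 -0.24] turn [-0. -0.  0.]
```

View pics/s9.png

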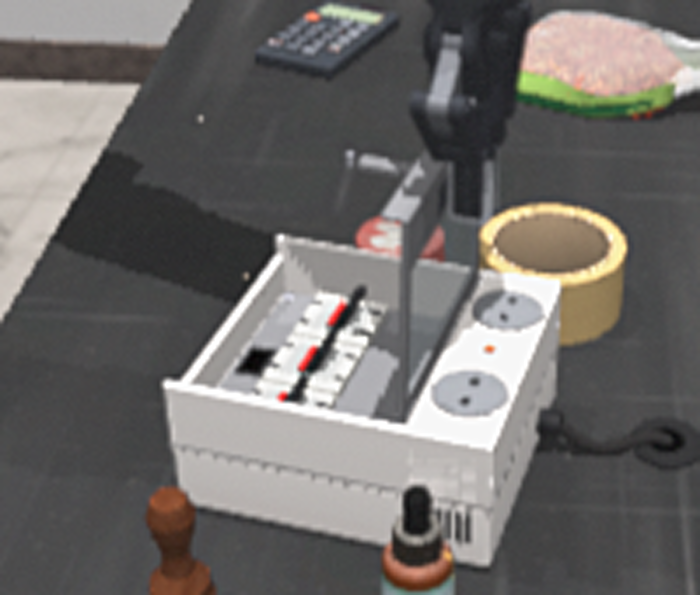

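carry_out([
  [[-0.9,0,-0.1,0,0,0,0],[-1.8,0,-0.2,0,0,0,0],[-2.6,0,-0.2,0,0,0,0],[-3.5,0,0,0,0,0,0],[-4.3,0,0.2,0,0,0,0]],
])

```text
clock: 9.43
eef_pos: [518.5, -86.4, 164.4]
tool_rot: [-3.142, -0.001, -0.222]
force: [1.8, 0.1, -1.0]
width: 0.1
```

carry_out([
  [[-0.7,0,0.1,0,0,0,0],[-1.4,0,0.4,0,0,0,0],[-2.1,0,0.7,0,0,0,0],[-2.8,0,1.1,0,0,0,0],[-2.8,0,1.1,0,0,0,0]],
])

```text
clock: 9.85
eef_pos: [489.0, -79.8, 152.4]
tool_rot: [3.141, 0.004, -0.222]
force: [-1.2, -0.5, 0.5]
width: -0.2
```

```bash
python3 - <<'E'
from h import *
to([-36.5,0,135])
from cell import get_image
s=get_image("side"); 
crop(s,130,330,140,310,3.5,"pics/s10.png")
E
```

```text
t 9.85 box [-19.3   0.2 152.4] F [-1.2 -0.5  0.5] w -0.2
tool shift cm [-1.71  0.02  1.75] turn [0.    0.004 0.   ]
```

View pics/s10.png

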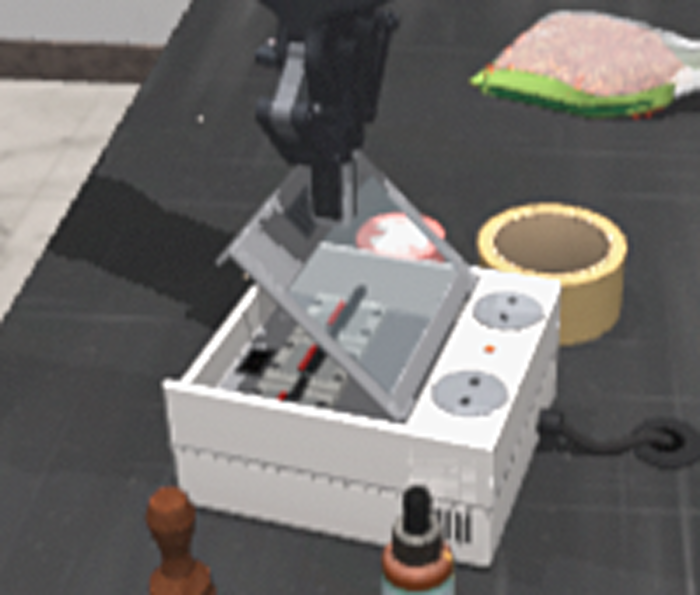

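carry_out([
  [[-0.6,0,0.5,0,0,0,0],[-1.2,0,1.1,0,0,0,0],[-1.7,0,1.7,0,0,0,0],[-2.1,0,2.4,0,0,0,0],[-2.5,0,3,0,0,0,0]],
])

```text
clock: 10.32
eef_pos: [467.0, -74.7, 122.5]
tool_rot: [-3.142, 0.0, -0.222]
force: [2.7, -0.1, 1.1]
width: -0.2
```

carry_out([
  [[-0.3,0,0.6,0,0,0,0],[-0.7,0,1.3,0,0,0,0],[-1,0,2,0,0,0,0],[-1.3,0,2.7,0,0,0,0],[-1.6,0,3.2,0,0,0,0]],
])

```text
clock: 10.73
eef_pos: [451.3, -71.3, 90.4]
tool_rot: [3.142, 0.001, -0.222]
force: [3.1, -0.9, 1.7]
width: -0.2
```

```bash
python3 - <<'E'
from h import *
to([-63,0,86])
E
```

```text
t 10.73 box [-58.    0.2  90.4] F [ 3.1 -0.9  1.7] w -0.2
tool shift cm [-0.5   0.02  0.45] turn [0.    0.001 0.   ]
```

carry_out([
  [[-0.4,0,0.4,0,0,0,0],[-0.5,0,0.6,0,0,0,0],[-0.5,0,0.8,0,0,0,0],[-0.5,0,0.9,0,0,0,0],[-0.5,0,0.9,0,0,0,0]],
])

```text
clock: 11.15
eef_pos: [445.6, -70.1, 82.0]
tool_rot: [3.141, 0.003, -0.222]
force: [-2.7, 0.8, 1.6]
width: -0.2
```

carry_out([
  [[0,0,0.1,0,0,0,0],[0,0,0.2,0,0,0,0],[0,0,0.2,0,0,0,0]],
])

```text
clock: 11.4
eef_pos: [446.0, -70.1, 80.9]
tool_rot: [-3.141, 0.002, -0.222]
force: [-4.1, 0.3, 10.5]
width: 0.2
```

carry_out([
  [[0,0,0.1,0,0,0,0],[0,0,0.1,0,0,0,0]],
])

```text
clock: 11.57
eef_pos: [446.0, -70.1, 80.7]
tool_rot: [-3.141, 0.001, -0.222]
force: [-6.1, 0.8, 20.7]
width: -0.2
```

carry_out([
  [[0,0,-0.3,0,0,0,0],[0,0,-0.7,0,0,0,0],[0,0,-1.5,0,0,0,0],[0,0,-3,0,0,0,0],[0,0,-3,0,0,0,0]],
])

```text
clock: 11.98
eef_pos: [448.7, -70.5, 111.3]
tool_rot: [-3.141, -0.004, -0.222]
force: [-0.1, 0.1, -0.2]
width: -0.1
```

```bash
python3 - <<'E'
from h import *
now()
from cell import get_image
s=get_image("side"); 
crop(s,130,330,140,310,3.5,"pics/s11.png")
E
```

```text
t 11.98 box [-60.7   0.4 111.3] F [-0.1  0.1 -0.2] w -0.1
```

View pics/s11.png

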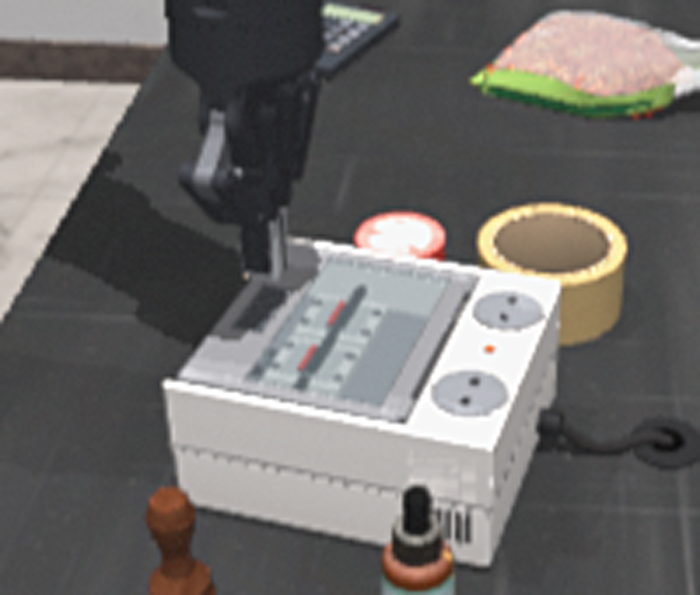

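Latched flush. I'll raise the arm clear and check once more, with a view from the top.

carry_out([
  [[0,0,-4,0,0,0,0],[0,0,-8,0,0,0,0],[0,0,-12,0,0,0,0],[0,0,-14,0,0,0,0],[0,0,-14,0,0,0,0]],
])

```text
clock: 12.45
eef_pos: [450.0, -70.6, 253.3]
tool_rot: [-3.14, -0.009, -0.222]
force: [1.1, -0.4, 0.5]
width: 0.0
```

carry_out([
  [[0,4,0,0,0,0,0],[0,8,0,0,0,0,0],[0,12,0,0,0,0,0],[0,16,0,0,0,0,0],[0,20,0,0,0,0,0]],
])

```text
clock: 12.87
eef_pos: [401.8, -266.7, 248.2]
tool_rot: [-3.141, 0.001, -0.222]
force: [0.9, -0.7, -0.4]
width: -0.1
```

carry_out([
  [[0,0,0,0,0,0,0],[0,0,0,0,0,0,0],[0,0,0,0,0,0,0],[0,0,0,0,0,0,0],[0,0,0,0,0,0,0]],
])

```text
clock: 13.28
eef_pos: [403.3, -263.6, 248.9]
tool_rot: [-3.141, 0.001, -0.219]
force: [0.5, 0.7, 0.2]
width: 0.3
```

```bash
python3 - <<'E'
from h import *
now()
from cell import get_image
s=get_image("top"); 
crop(s,250,430,150,280,4.4,"pics/t12.png")
C=cloud(s); B=(C-O)@RB
for x,y in((-64,0),(-74,50),(-74,-30)):
    u,v=proj(s,b2w([x,y,86]))[0].round().astype(int); print(B[v,u].round(1))
t0=np.load("top0.npz")["img"]; print((cv2.absdiff(t0,s["img"]).max(2)[180:260,250:300]>40).sum())
E
```

```text
t 13.28 box [ -62.3 -198.   248.9] F [0.5 0.7 0.2] w 0.3
[-63.9  -1.4  82.2]
[-74.8  50.6  86.7]
[-73.3 -30.9  87.1]
0
```

View pics/t12.png

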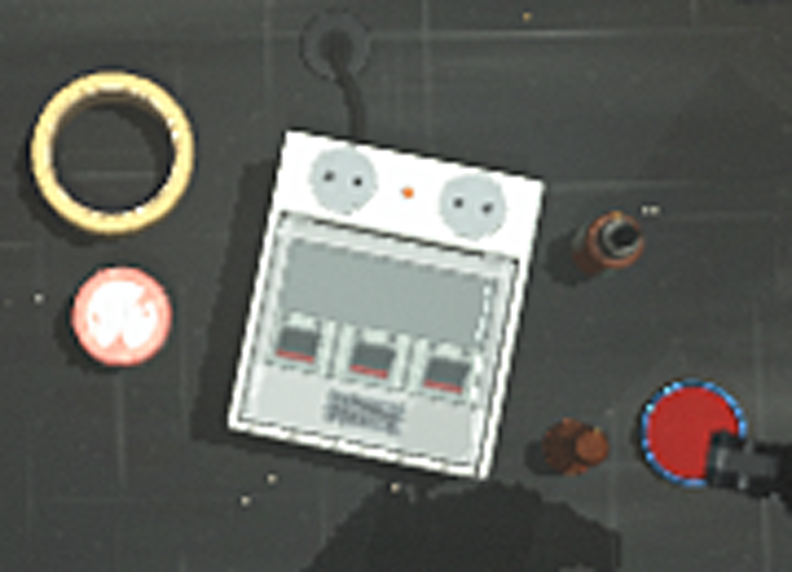

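The cover is shut flush, all three strips are red, and the loose items stand where they were. Handing in.

```bash
python3 -c "
from cell import *
print(finish_job())"
```

```text
the job is handed in; nothing more can be done
None
```

The breaker is back on and the cover is latched shut again. I handed the job in at about 13.3 s, with the arm clear of everything.

- **Cover opened:** I pressed the pad to its stop at about 19 N and lifted away. The cover swung fully open, which the camera confirmed at about 19 degrees past vertical.
- **Breaker reset:** The middle breaker was the one off. I pushed its handle to the rear with the closed fingers until it snapped over, at about 5 N.
- **Cover closed:** I swung the cover down from behind and pressed it to the stop at about 21 N. It stayed shut when I let go.

**Last checks:** The final top view shows the cover flush and all three breakers showing red. The tape, tin, bottle, stamp and ink pad look unmoved. Two depth readings on the cover's front gave about 87 mm, against 86 mm expected. The one on the ribbed pad gave 82 mm; I put that down to noise from the pad's texture, since the cover looked flush, but did not measure it again.

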